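Fit the filling funnel and open the cleaner jug

TASK

Get the cleaning bath ready to fill: first push the white funnel's sleeve fully down onto the bath's upright filler spigot and let go of it. Then open the cleaner jug's push-and-turn cap: press it down, twist it anticlockwise until it is free, lift it straight up about ten centimetres and finish still holding it level above the jug. Leave the funnel seated and do not shove or knock over anything else on the table.

Things in the scene. Friction and masses are not known exactly. Their poses are not given: they have to be found in the camera images.
- bath: Grey cleaning bath with aluminium top, fixed, 205 x 185 mm. Origin: on the table straight below its filler spigot's axis; in its frame it reaches x -43 to +163 mm, y -93 to +93 mm. The flat top around the spigot is 100 mm above the table. The lid (8 mm higher) starts at x +42 mm with a bowl standing on it (top at 155 mm), so the room round the spigot is towards -x, +y and -y.
- spigot_top (a point): Centre of the tip of the bath's upright filler spigot, 131 mm above the table: a grey post 22 mm in diameter, 31 mm tall from the flat top, its upper 4 mm tapering to 17 mm.
- funnel: Loose rigid white printed funnel, 50 g, 82 mm tall, open at both ends, standing upright. Origin: centre of the lower end; z up. Sleeve 33 mm outside, 25 mm inside diameter, 40 mm long; widens to a straight-sided cup 54 mm across outside from 52 to 82 mm above the origin (wall 4 mm): grip that. Fully on the spigot its lower end rests on the bath's flat top, 100 mm above the table.
- jug: Square white cleaner jug, 88 x 88 mm, kept from turning by a steel holder (112 mm square) fixed to the table. Origin: centre of the underside, on the table; z up. Body's top edge at 104 mm; sloping shoulder (36 to 20 mm radius) up to 116 mm; then the neck, 26 mm in diameter with flanges under the cap. The cap is concentric with the jug's z axis.
- neck_top (a point): Centre of the top of the jug's neck, on its axis, 150 mm above the table, hidden inside the closed cap. The cap's latch: push down, then turn anticlockwise seen from above (clockwise is blocked). After the first 30 degrees it need not be pressed any more. It is free to lift when turned between about 60 and 120 degrees from closed (75 to 80 is good).
- cap: Loose round grey ribbed cap, 30 g, 46 mm in diameter, 34 mm tall, closed on top. Origin: centre of its lower rim, 130 mm above the table while closed; z up. Grip it across its sides; the shoulder is 14 mm below the rim. A spring pushes it up and it is latched until pushed down 3 mm (4 to 5 is good; hard stop at about 6; about 5 N at rest, 10 N at the stop).
- seal (a joint): Sprung sealing plug in the jug's neck under the cap: travel in m, about 0 with the cap closed, growing as the cap is pushed down, 0.006 at the stop, -0.002 with the cap off.
- glue_stick: Bystander: white upright adhesive stick with blue label, 28 mm in diameter, 95 mm tall, standing behind the jug. Origin: centre of underside.
- printed_bowl: Bystander: white printed bowl, 72 mm wide, 45 mm tall, standing on the bath's lid. Origin: centre of underside.
- printed_cup: Bystander: pale lavender printed cup, 48 mm in diameter, 65 mm tall, on the table. Origin: centre of underside.
- scraper: Bystander: spatula-like print scraper, 210 mm long, lying at the left side. Origin: its middle, underside; x along its length.
- screwdriver: Bystander: screwdriver, 170 mm long, lying at the right side. Origin: its middle, underside; x along its length.
- printed_pawn: Bystander: white printed pawn, 44 mm wide, 68 mm tall, at the left side. Origin: centre of underside.

How it is judged:
By the outcome, as a careful person would: the job done as asked, in the order asked, and still so for the second after the job is handed in, while the arm keeps its last pose, push and grip.
It also fails if it takes over 54 s, if anything falls off the work surface, if the arm or the gripper's body presses on something with over 40 N, if the wrist force passes 120 N, or if a joint passes its speed limit or range.

ROBOT

A 7-joint arm with a two-finger parallel gripper is mounted at the origin on the work surface. World frame = base frame: x ahead of the robot, y to its left, z up, the work surface at z = 0. Lengths are in m, angles in rad, forces in N, time in s.
With the tool pointing down it reaches from about 0.425 to 1.025 m from the base axis. Payload 9.4 kg.
Tool frame: the origin (TCP) lies at the very end of the fingers, on their centre line; the grasp point (between the pads) lies 19 mm behind it (robot.grasp_offset is the distance from the TCP to the grasp point, in m); z points along the fingers, y is the line along which they close (so a half turn about z gives the same grasp; the last joint's range is limited). The gripper opens to 85 mm and grips with 20 to 120 N. Pads are 22 mm wide; open, the fingers measure 114 mm over their backs; the gripper's body (76 mm by 85 mm) begins 54 mm behind the grasp point. The pads swing forward as they close: fully open they stand 13 mm farther back than shut.
Start: joints at [1.211, 0.599, -0.003, 1.599, 0.002, 0.943, -0.08], TCP at [0.202, -0.696, 0.231] pointing down, gripper open.
Joint ranges: [-2.57, 2.57], [-0.35, 1.97], [-1.29, 1.29], [0.11, 2.56], [-1.05, 4.19], [0.11, 1.86], [-2.63, 2.63]. Speed limits (rad/s): [2.22, 2.22, 3.01, 3.01, 3.14, 3.14, 3.14].

INTERFACE

Orientations are given as a 3x3 rotation matrix whose columns are the frame's x, y, z axes.
In Python, from rig import robot gives the robot as it stands.
- The arm moves only by the tool jog_arm, never from a script. Its argument "deltas" is a list of rows, each an object of numbers: "tx", "ty", "tz": the shift along the tool's x, y, z in cm; "rx", "ry", "rz": the turn, a rotation vector about the tool's x, y, z in rad; "hand": the opening, from 0 (shut) to 1 (fully open). In form: [{"tx": .., "ty": .., "tz": .., "rx": .., "ry": .., "rz": .., "hand": ..}, ...]. A call has 1 to 20 rows; each row is the pose to reach, as a shift and turn from the pose commanded when the call began, along the tool's axes at that moment; what a row does not reach only later rows make up. A row lasts 1/8 s, in which the tool goes at most 62.5 mm and 10.7 degrees, less where a joint would pass 70% of its speed; a pose out of reach is approached as far as the arm can. A call with a gripper value outside its range is refused whole. The fingers move at their own pace and stop on an object; the grip force is fixed at half the most. Time passes only in rows, so rows that repeat a pose let the fingers close. It gives the time, the measured TCP pose, the force, the opening and the grip force at its end, in the units of the state.
- robot.get_state(): the state, without advancing time (a new reading comes with each control period).
- robot.read_camera(name): name is "scene" or "top" or "wrist"; returns a dict with "pixels" (384x512x3 uint8, red, green, blue), "K" (3x3 intrinsics, pixels), "eye" and "orientation" of the camera in the world; the wrist camera has in their place "tool_from_camera" (4x4, takes a point from camera to tool coordinates, whose origin is the TCP and whose axes are the flange's). Camera axes: x right, y up, looking along -z (the intrinsics and any distortion apply to the point x, -y, -z); pixel columns grow to the right and rows downward; lengths in m; the calibration is good to about 2 mm. A picture is of the moment at which its call begins: read the wrist's pose just before it. There is no depth.
- robot.finish_job(): hands the job in; it is judged then, once.
The state is a dict: "clock": time; "q": joint angles; "joint_velocities": joint speeds; "joint_efforts": joint torques, N m; "position": TCP position; "orientation": TCP orientation; "wrist_force": force on the tool from outside, world axes, zero at the start; "wrist_torque": the same for the moment, N m; "width": opening from 0.0 (shut) to 1.0 (fully open); "grasp_force": force on a finger pad.
Only numpy, scipy, OpenCV 4.12 (cv2) and the standard library are available. Lean on these libraries where they do the work, as an engineer would, in place of code of your own. Each camera call takes 0.05 s, during which the arm holds its last target. There are 200 camera calls.

## Working session

There is one attempt and no reset: what is moved stays moved. The work goes in short steps, Python scripts to look and compute and a tool call to move; the robot and the scene stay as the last step left them, time stands still between calls to the robot, and variables do not carry over. Pictures are saved under pics/ and viewed, at most 10 in all, crops included, and the job is handed in when it is done.

Besides the shell and the picture viewer there is one more tool, called in YAML: its name, and indented under it one key for each argument. jog_arm: Moves the arm, as the interface text tells. Its arguments: {"type":"object","properties":{"deltas":{"type":"array","items":{"type":"object","properties":{"tx":{"type":"number"},"ty":{"type":"number"},"tz":{"type":"number"},"rx":{"type":"number"},"ry":{"type":"number"},"rz":{"type":"number"},"hand":{"type":"number"}}}}},"required":["deltas"]}

```bash
mkdir -p pics && cat > h.py <<'E'
import numpy as np, cv2, pickle
from rig import robot
def shot(n,f):
    s=robot.get_state(); c=robot.read_camera(n); c['state']=s
    pickle.dump(c,open(f'pics/{f}.pkl','wb')); cv2.imwrite(f'pics/{f}.png',c['pixels'][:,:,::-1]); return c
def pose(c):
    if 'eye' in c: return np.array(c['eye']),np.array(c['orientation'])
    T=np.array(c['tool_from_camera']);R=np.array(c['state']['orientation'])
    return R@T[:3,3]+np.array(c['state']['position']),R@T[:3,:3]
def ray(c,u,v):
    e,R=pose(c);d=np.linalg.inv(np.array(c['K']))@[u,v,1.];return e,R@(d*[1,-1,-1])
def onz(c,u,v,z):
    e,d=ray(c,u,v);return e+d*(z-e[2])/d[2]
def proj(c,p):
    e,R=pose(c);q=R.T@(np.array(p)-e)*[1,-1,-1];w=np.array(c['K'])@q;return w[:2]/w[2]
def load(f): return pickle.load(open(f'pics/{f}.pkl','rb'))
E
python3 - <<'E'
from h import *
a=[shot(n,n+'0') for n in('scene','top','wrist')]
for c in a: print({k:np.round(v,3).tolist() for k,v in c.items() if k not in('pixels','state')})
s=robot.get_state();print({k:np.round(v,3).tolist() for k,v in s.items()})
cv2.imwrite('pics/st0.png',cv2.resize(np.hstack([a[0]['pixels'],a[1]['pixels']])[:,:,::-1],(800,300)))
E
```

```text
{'K': [[350.42, 0.0, 251.212], [0.0, 350.42, 187.523], [0.0, 0.0, 1.0]], 'eye': [1.331, 0.289, 0.854], 'orientation': [[-0.391, -0.613, 0.687], [0.921, -0.255, 0.296], [-0.007, 0.748, 0.664]]}
{'K': [[383.194, 0.0, 260.185], [0.0, 383.194, 198.822], [0.0, 0.0, 1.0]], 'eye': [0.333, -0.045, 1.336], 'orientation': [[-0.012, 0.982, -0.191], [-1.0, -0.013, -0.005], [-0.007, 0.191, 0.982]]}
{'K': [[301.002, 0.0, 253.201], [0.0, 301.002, 193.715], [0.0, 0.0, 1.0]], 'tool_from_camera': [[0.001, 0.945, 0.328, 0.084], [1.0, -0.001, -0.001, 0.001], [-0.0, 0.328, -0.945, -0.143], [0.0, 0.0, 0.0, 1.0]]}
{'clock': 0.15, 'q': [1.211, 0.6, -0.003, 1.6, 0.002, 0.943, -0.08], 'joint_velocities': [0.0, -0.002, -0.001, -0.002, 0.001, -0.0, 0.001], 'joint_efforts': [0.003, -77.699, 1.567, -25.824, 0.013, 0.007, 0.0], 'position': [0.202, -0.696, 0.231], 'orientation': [[0.96, 0.279, -0.0], [0.279, -0.96, 0.001], [-0.0, -0.001, -1.0]], 'wrist_force': [-0.281, -0.24, -0.8], 'wrist_torque': [-0.013, -0.014, -0.002], 'grasp_force': 0.0, 'width': 1.0}
```

View pics/top0.png

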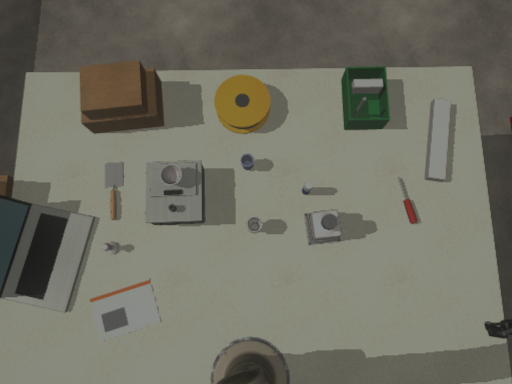

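View pics/scene0.png

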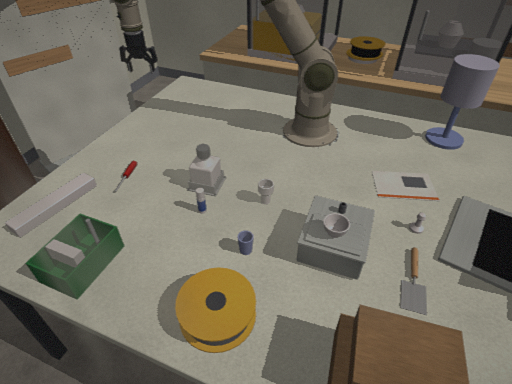

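Top view: bath around (175,192), with the spigot at (172,208) and the bowl at (172,175). The funnel is at (254,225), the jug cap at (329,222), the cup at (247,161) and the glue stick at (307,190). The scene view agrees: funnel (266,190), cap (203,152), spigot (343,208). Next, enlarged crops.

```bash
python3 - <<'E'
from h import *
a=load('top0');b=load('scene0')
for n,(u,v),z in[('funnel',(254,225),.082),('cap',(329,222),.164),('spig',(172,208),.131),('cup',(247,161),.065),('glue',(307,190),.095)]:
    p=onz(a,u,v,z);print(n,p.round(3),'scene px',proj(b,p).round(1))
def cr(c,u,v,h,w=50): return cv2.resize(c['pixels'][v-37:v+38,u-w:u+w],(400,300),interpolation=cv2.INTER_NEAREST)
A=np.vstack([np.hstack([cr(a,254,225,0),cr(a,329,222,0)]),np.hstack([cr(a,172,208,0),cr(b,343,215,0)])])
cv2.imwrite('pics/c0.png',A[:,:,::-1])
E
```

```text
funnel [ 0.489 -0.018  0.082] scene px [266.7 182.5]
cap [ 0.485 -0.25   0.164] scene px [204.2 146.6]
spig [0.541 0.243 0.131] scene px [343.  202.6]
cup [0.713 0.005 0.065] scene px [246.3 234.7]
glue [ 0.601 -0.194  0.095] scene px [204.1 186.7]
```

View pics/c0.png

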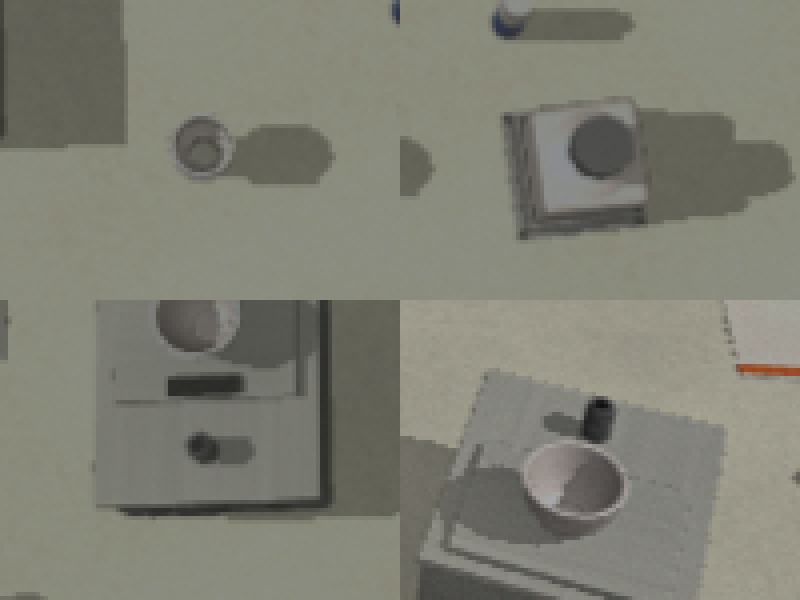

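Sub-pixel centres: funnel rim (254.7,224.5), cap top (329.7,222), spigot tip (172.3,206.8). I'll move above the funnel, squared to the world axes, for a wrist view.

jog_arm:
  deltas:
    - {"tx":6,"ty":-7,"rz":0.05,"hand":1}
    - {"tx":12,"ty":-14,"rz":0.1,"hand":1}
    - {"tx":18,"ty":-21,"rz":0.15,"hand":1}
    - {"tx":22,"ty":-26,"rz":0.2,"hand":1}
    - {"tx":26,"ty":-31,"rz":0.25,"hand":1}
    - {"tx":30,"ty":-36,"rz":0.283,"hand":1}
    - {"tx":34,"ty":-41,"rz":0.283,"hand":1}
    - {"tx":38,"ty":-46,"rz":0.283,"hand":1}
    - {"tx":42,"ty":-51,"rz":0.283,"hand":1}
    - {"tx":44.5,"ty":-55,"rz":0.283,"hand":1}
    - {"tx":46.5,"ty":-57.1,"rz":0.283,"hand":1}
    - {"tx":46.5,"ty":-57.1,"rz":0.283,"hand":1}
    - {"tx":46.5,"ty":-57.1,"rz":0.283,"hand":1}
    - {"tx":46.5,"ty":-57.1,"rz":0.283,"hand":1}

```text
validation failed for argument at $.de...
```

```bash
python3 - <<'E'
from h import *
c=shot('wrist','w1');s=c['state'];print(s['clock'],s['position'],np.round(s['orientation'],3).tolist(),s['wrist_force'])
print(proj(c,[.489,-.018,.082]),proj(c,[.489,-.018,0]))
E
```

```text
0.15 [ 0.202215   -0.69586676  0.23059074] [[0.96, 0.279, -0.0], [0.279, -0.96, 0.001], [-0.0, -0.001, -1.0]] [-0.28050137 -0.23992852 -0.79987615]
[-890.43839158 -719.29342886] [-501.63552755 -444.50431074]
```

View pics/w1.png

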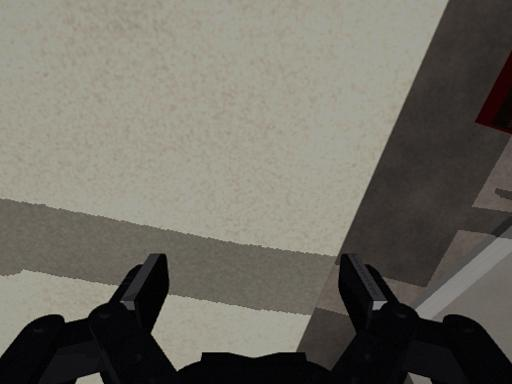

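The move was refused, so the arm is still at the start; the wrist view shows only bare table with the fingers at the bottom (150,290) and (360,290). I'll retry with all the keys filled in.

jog_arm:
  deltas:
    - {"tx":6,"ty":-7,"tz":0,"rx":0,"ry":0,"rz":0.05,"hand":1}
    - {"tx":12,"ty":-14,"tz":0,"rx":0,"ry":0,"rz":0.1,"hand":1}

```text
clock: 0.45
position: [0.2541, -0.5811, 0.2307]
orientation: [[0.984, 0.179, 0.0], [0.179, -0.984, 0.001], [0.0, -0.001, -1.0]]
wrist_force: [2.1, 0.2, 1.2]
width: 0.998
grasp_force: 0.0
```

jog_arm:
  deltas:
    - {"tx":3,"ty":-5,"tz":0,"rx":0,"ry":0,"rz":0.05,"hand":1}
    - {"tx":6,"ty":-10,"tz":0,"rx":0,"ry":0,"rz":0.1,"hand":1}
    - {"tx":10,"ty":-15,"tz":0,"rx":0,"ry":0,"rz":0.15,"hand":1}
    - {"tx":13,"ty":-20,"tz":0,"rx":0,"ry":0,"rz":0.18,"hand":1}
    - {"tx":16,"ty":-25,"tz":0,"rx":0,"ry":0,"rz":0.18,"hand":1}
    - {"tx":19,"ty":-30,"tz":0,"rx":0,"ry":0,"rz":0.18,"hand":1}
    - {"tx":23,"ty":-35,"tz":0,"rx":0,"ry":0,"rz":0.18,"hand":1}
    - {"tx":26,"ty":-40,"tz":0,"rx":0,"ry":0,"rz":0.18,"hand":1}
    - {"tx":29,"ty":-45,"tz":0,"rx":0,"ry":0,"rz":0.18,"hand":1}
    - {"tx":32,"ty":-49,"tz":0,"rx":0,"ry":0,"rz":0.18,"hand":1}
    - {"tx":33.2,"ty":-51.2,"tz":0,"rx":0,"ry":0,"rz":0.18,"hand":1}
    - {"tx":33.2,"ty":-51.2,"tz":0,"rx":0,"ry":0,"rz":0.18,"hand":1}
    - {"tx":33.2,"ty":-51.2,"tz":0,"rx":0,"ry":0,"rz":0.18,"hand":1}
    - {"tx":33.2,"ty":-51.2,"tz":0,"rx":0,"ry":0,"rz":0.18,"hand":1}

```text
clock: 2.2
position: [0.4869, -0.0198, 0.2313]
orientation: [[1.0, 0.001, -0.0], [0.001, -1.0, -0.0], [-0.0, 0.0, -1.0]]
wrist_force: [-0.2, 0.1, -0.1]
width: 1.003
grasp_force: 0.0
```

```bash
python3 - <<'E'
from h import *
c=shot('wrist','w1');s=c['state'];print(s['clock'],s['position'],np.round(s['orientation'],3).tolist(),s['wrist_force'])
a=load('top0')
for n,(u,v),z in[('funnel',(254.7,224.5),.082),('cap',(329.7,222),.164),('spig',(172.3,206.8),.131)]: print(n,onz(a,u,v,z).round(4))
f=onz(a,254.7,224.5,.082);print(proj(c,f),proj(c,[f[0],f[1],0]))
E
```

```text
2.2 [ 0.48688407 -0.01984646  0.23127644] [[1.0, 0.001, -0.0], [0.001, -1.0, -0.0], [-0.0, 0.0, -1.0]] [-0.15839033  0.12208912 -0.08352739]
funnel [ 0.4905 -0.0198  0.082 ]
cap [ 0.4849 -0.2521  0.164 ]
spig [0.5445 0.2419 0.131 ]
[251.35159611 173.97730311] [251.68368569 156.67110642]
```

View pics/w1.png

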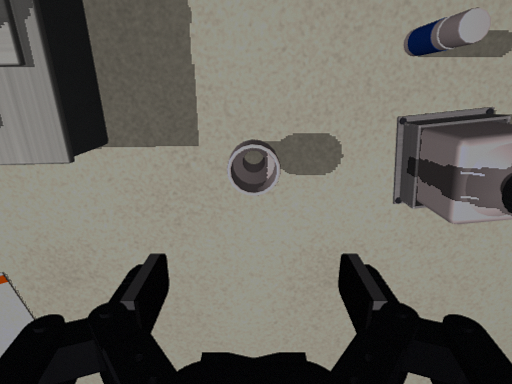

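The wrist view shows the funnel rim as an ellipse around (254,170), the glue stick at upper right, the jug holder at right and the bath at left. I'll fit the rim.

```bash
cat >> h.py <<'E'
def blob(c,box,lo=None,hi=None,name=None):
    x0,y0,x1,y1=box;g=cv2.cvtColor(c['pixels'],cv2.COLOR_RGB2HSV)[y0:y1,x0:x1]
    m=cv2.inRange(g,np.array(lo),np.array(hi));cs,_=cv2.findContours(m,0,cv2.CHAIN_APPROX_NONE)
    k=max(cs,key=cv2.contourArea);h=cv2.convexHull(k);e=cv2.fitEllipse(k)
    r=cv2.boundingRect(k);return (e[0][0]+x0,e[0][1]+y0),e[1],(r[0]+x0,r[1]+y0,r[2],r[3])
E
python3 - <<'E'
from h import *
c=load('w1');p=c['pixels']
print(cv2.cvtColor(p,cv2.COLOR_RGB2HSV)[170,[222,225,227,229,231,233,236,240]].tolist())
print(cv2.cvtColor(p,cv2.COLOR_RGB2HSV)[[140,144,146,148,150,190,193,196,199],254].tolist())
for vmin in(165,180): 
  e,ax,r=blob(c,(200,120,300,220),(120,0,vmin-40),(179,255,255));print(e,ax,r,onz(c,*e,.082))
E
```

```text
[[22, 33, 148], [22, 34, 141], [143, 7, 144], [0, 3, 152], [170, 21, 36], [165, 21, 49], [170, 28, 82], [0, 22, 80]]
[[6, 22, 59], [174, 13, 97], [105, 3, 154], [0, 8, 91], [10, 21, 74], [170, 31, 49], [120, 2, 146], [30, 19, 149], [35, 20, 151]]
(268.6846694946289, 161.25315856933594) (14.872772216796875, 30.28953742980957) (259, 145, 21, 33) [ 0.5035218  -0.03697486  0.082     ]
(272.59510803222656, 166.7347755432129) (10.681448936462402, 32.39530563354492) (267, 149, 13, 29) [ 0.49795994 -0.04097444  0.082     ]
```

```bash
python3 - <<'E'
from h import *
c=load('w1')
for s in(10,13): 
  e,ax,r=blob(c,(215,135,295,205),(0,0,110),(179,s,255));print(e,ax,r,onz(c,*e,.082), 'dia',onz(c,r[0]+r[2],e[1],.082)[1]-onz(c,r[0],e[1],.082)[1],onz(c,e[0],r[1]+r[3],.082)[0]-onz(c,e[0],r[1],.082)[0])
E
```

```text
(253.38221740722656, 169.9508056640625) (49.72528839111328, 50.388736724853516) (228, 144, 52, 52) [ 0.49462394 -0.02185085  0.082     ] dia -0.0519635346854254 -0.053592098425877144
(253.36124420166016, 169.87017059326172) (50.091007232666016, 50.592079162597656) (228, 144, 52, 52) [ 0.49470692 -0.0218297   0.082     ] dia -0.051958828925439314 -0.05359209807455817
```

jog_arm:
  deltas:
    - {"tx":0.6,"ty":0.1,"tz":5,"rx":0,"ry":0,"rz":0,"hand":1}
    - {"tx":0.6,"ty":0.1,"tz":9,"rx":0,"ry":0,"rz":0,"hand":1}
    - {"tx":0.6,"ty":0.1,"tz":13,"rx":0,"ry":0,"rz":0,"hand":1}
    - {"tx":0.6,"ty":0.1,"tz":16,"rx":0,"ry":0,"rz":0,"hand":1}
    - {"tx":0.6,"ty":0.1,"tz":18,"rx":0,"ry":0,"rz":0,"hand":1}
    - {"tx":0.6,"ty":0.1,"tz":18.6,"rx":0,"ry":0,"rz":0,"hand":1}
    - {"tx":0.6,"ty":0.1,"tz":18.6,"rx":0,"ry":0,"rz":0,"hand":1}
    - {"tx":0.6,"ty":0.1,"tz":18.6,"rx":0,"ry":0,"rz":0,"hand":0.75}
    - {"tx":0.6,"ty":0.1,"tz":18.6,"rx":0,"ry":0,"rz":0,"hand":0.65}
    - {"tx":0.6,"ty":0.1,"tz":18.6,"rx":0,"ry":0,"rz":0,"hand":0.5}
    - {"tx":0.6,"ty":0.1,"tz":18.6,"rx":0,"ry":0,"rz":0,"hand":0.3}
    - {"tx":0.6,"ty":0.1,"tz":18.6,"rx":0,"ry":0,"rz":0,"hand":0.3}
    - {"tx":0.6,"ty":0.1,"tz":18.6,"rx":0,"ry":0,"rz":0,"hand":0.3}
    - {"tx":0.6,"ty":0.1,"tz":18.6,"rx":0,"ry":0,"rz":0,"hand":0.3}

```text
clock: 4.0
position: [0.4941, -0.0196, 0.0466]
orientation: [[1.0, 0.003, 0.002], [0.003, -1.0, -0.0], [0.002, 0.0, -1.0]]
wrist_force: [-0.9, -1.2, 13.1]
width: 0.6
grasp_force: 59.8
```

jog_arm:
  deltas:
    - {"tx":0,"ty":0,"tz":-2,"rx":0,"ry":0,"rz":0,"hand":0.3}
    - {"tx":0,"ty":0,"tz":-6,"rx":0,"ry":0,"rz":0,"hand":0.3}
    - {"tx":0,"ty":0,"tz":-11,"rx":0,"ry":0,"rz":0,"hand":0.3}
    - {"tx":0,"ty":0,"tz":-16,"rx":0,"ry":0,"rz":0,"hand":0.3}
    - {"tx":0,"ty":-4,"tz":-16,"rx":0,"ry":0,"rz":0,"hand":0.3}
    - {"tx":0,"ty":-8,"tz":-16,"rx":0,"ry":0,"rz":0,"hand":0.3}
    - {"tx":-0.5,"ty":-12,"tz":-16,"rx":0,"ry":0,"rz":0,"hand":0.3}
    - {"tx":-1,"ty":-16,"tz":-16,"rx":0,"ry":0,"rz":0,"hand":0.3}
    - {"tx":-1.4,"ty":-20,"tz":-16,"rx":0,"ry":0,"rz":0,"hand":0.3}
    - {"tx":-1.4,"ty":-24,"tz":-16,"rx":0,"ry":0,"rz":0,"hand":0.3}
    - {"tx":-1.4,"ty":-26.2,"tz":-16,"rx":0,"ry":0,"rz":0,"hand":0.3}
    - {"tx":-1.4,"ty":-26.2,"tz":-16,"rx":0,"ry":0,"rz":0,"hand":0.3}
    - {"tx":-1.4,"ty":-26.2,"tz":-16,"rx":0,"ry":0,"rz":0,"hand":0.3}
    - {"tx":-1.4,"ty":-26.2,"tz":-16,"rx":0,"ry":0,"rz":0,"hand":0.3}
    - {"tx":-1.4,"ty":-26.2,"tz":-16,"rx":0,"ry":0,"rz":0,"hand":0.3}

```text
clock: 5.88
position: [0.4788, 0.2414, 0.2053]
orientation: [[1.0, 0.001, -0.0], [0.001, -1.0, -0.0], [-0.0, 0.0, -1.0]]
wrist_force: [-0.3, 0.3, -0.1]
width: 0.601
grasp_force: 62.5
```

```bash
python3 - <<'E'
from h import *
c=shot('wrist','w2');s=c['state'];print(s['clock'],s['position'],np.round(s['orientation'],4).tolist(),s['wrist_force'],s['width'],s['grasp_force'])
print(proj(c,[.5445,.2419,.131]))
shot('top','t2');shot('scene','s2')
E
```

```text
5.875 [0.47877995 0.24143512 0.2053082 ] [[1.0, 0.0014, -0.0], [0.0014, -1.0, -0.0003], [-0.0, 0.0003, -1.0]] [-0.34685002  0.2787194  -0.09430086] 0.6008771909004729 62.46236758102896
[250.24766581 116.79373218]
```

View pics/w2.png

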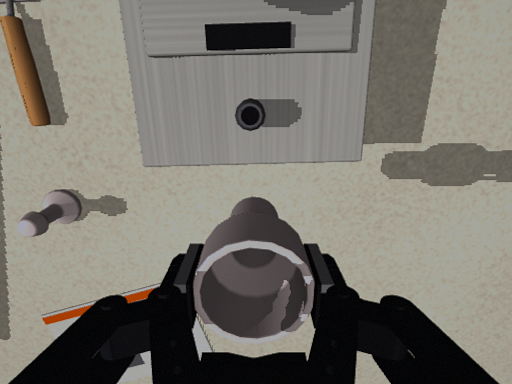

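The view shows the spigot tip at (250,114), close to the predicted (250.2,116.8). The held funnel looks upright between the pads, with its rim around (254,290). Now to measure both.

```bash
python3 - <<'E'
from h import *
c=load('w2');g=cv2.cvtColor(c['pixels'],cv2.COLOR_RGB2HSV)
print(g[114,228:272,2].tolist());print(g[92:136,250,2].tolist())
for th in(40,70,90):
  e,ax,r=blob(c,(225,88,268,140),(0,0,0),(179,255,th));print('spig',th,e,ax,r,onz(c,*e,.131))
# funnel rim: bright pixels
z=c['state']['position'][2]+.0354
m=((g[:,:,2]>120)&(g[:,:,1]<40)).astype(np.uint8);m[:235]=0;m[345:]=0;m[:,:190]=0;m[:,318:]=0
ys,xs=np.nonzero(m);print('rim bbox',xs.min(),xs.max(),ys.min(),ys.max())
# sleeve bottom outline: columns at rows
for v in(202,206,210,214,218): print(v,g[v,215:300,2].tolist()[::3])
for P in([0,0,.0354],[0,0,-.0466],[.0165,0,-.0466],[0,.027,.0354],[.027,0,.0354],[-.027,0,.0354]):
  print(P,proj(c,np.array(P)*[1,1,1]+c['state']['position']).round(1))
E
```

```text
[148, 144, 142, 143, 143, 146, 129, 65, 48, 57, 67, 76, 65, 22, 11, 13, 11, 12, 15, 15, 15, 11, 15, 16, 14, 15, 14, 16, 11, 11, 15, 48, 81, 73, 44, 24, 24, 47, 86, 85, 86, 87, 86, 87]
[141, 142, 143, 144, 144, 150, 65, 19, 26, 31, 36, 69, 77, 80, 30, 10, 13, 11, 11, 13, 12, 14, 15, 15, 15, 13, 15, 12, 15, 14, 15, 14, 10, 55, 74, 77, 47, 30, 50, 136, 146, 145, 144, 145]
spig 40 (249.66559410095215, 115.23151206970215) (17.312244415283203, 18.097557067871094) (241, 106, 18, 19) [0.54556178 0.24230664 0.131     ]
spig 70 (250.30477142333984, 114.16914176940918) (29.29749870300293, 30.984912872314453) (235, 98, 31, 33) [0.54628369 0.24185901 0.131     ]
spig 90 (252.24298095703125, 113.81149101257324) (31.82683563232422, 34.608253479003906) (235, 98, 33, 33) [0.54652945 0.2405047  0.131     ]
rim bbox 190 317 235 344
202 [168, 168, 168, 169, 169, 168, 168, 171, 98, 88, 79, 71, 63, 61, 59, 56, 56, 54, 86, 170, 169, 168, 168, 167, 170, 169, 169, 165, 167]
206 [169, 167, 169, 169, 169, 169, 166, 99, 93, 87, 78, 70, 63, 60, 58, 58, 57, 56, 57, 53, 172, 170, 169, 163, 168, 167, 168, 168, 169]
210 [167, 168, 169, 168, 167, 170, 103, 99, 90, 83, 74, 70, 62, 59, 56, 58, 58, 56, 55, 54, 79, 169, 168, 169, 169, 169, 169, 168, 167]
214 [168, 168, 170, 169, 168, 158, 105, 92, 76, 69, 70, 64, 64, 63, 61, 61, 61, 56, 56, 53, 50, 178, 168, 168, 169, 167, 167, 169, 168]
218 [167, 168, 169, 170, 166, 86, 82, 79, 75, 72, 69, 63, 63, 60, 60, 59, 57, 56, 58, 56, 58, 74, 174, 168, 168, 167, 167, 168, 167]
[0, 0, 0.0354] [249.2 296.8]
[0, 0, -0.0466] [250.6 218.9]
[0.0165, 0, -0.0466] [250.6 196.2]
[0, 0.027, 0.0354] [186.1 296.7]
[0.027, 0, 0.0354] [249.1 240.5]
[-0.027, 0, 0.0354] [249.3 345.9]
```

```bash
cat >> h.py <<'E'
from scipy.optimize import least_squares
def circ(c,pts,z):
    P=np.array([onz(c,u,v,z)[:2] for u,v in pts])
    r=least_squares(lambda p:np.hypot(*(P-p[:2]).T)-p[2],[*P.mean(0),.015],loss='soft_l1',f_scale=.0005);return r.x.round(4),np.abs(r.fun).mean().round(5)
E
python3 - <<'E'
from h import *
c=load('w2');g=cv2.cvtColor(c['pixels'],cv2.COLOR_RGB2HSV)[:,:,2].astype(int)
zb=c['state']['position'][2]-.0466
pts=[]
for v in range(201,216):
    r=g[v]<135; L=[u for u in range(225,285) if r[u]]; pts+=[(L[0]-0.,v+.5),(L[-1]+1.,v+.5)]
for u in range(246,264):
    pts.append((u+.5,next(v for v in range(190,215) if g[v,u]<135)))
print(pts[::6]);print('bottom',circ(c,pts,zb))
# rim outer near side: bright rim bottom edge/upper edge
sub=(g>125).astype(np.uint8)
print([ (u,[v for v in range(225,350) if sub[v,u]]) for u in(225,255,285)])
# spigot outer tip annulus
print('spig bore',onz(c,250.17,115.73,.131))
E
```

```text
[(239.0, 201.5), (236.0, 204.5), (234.0, 207.5), (232.0, 210.5), (231.0, 213.5), (246.5, 198), (252.5, 196), (258.5, 197)]
bottom (array([0.4787, 0.2389, 0.0162]), np.float64(0.00017))
[(225, [246, 247, 248, 249, 250, 251, 252, 253, 254, 332, 333, 334, 335, 336, 337, 338, 339, 340, 341, 342, 343, 344, 345, 346, 347, 348, 349]), (255, [241, 242, 243, 244, 245, 246, 247, 338, 339, 340, 341, 342, 343, 344, 345, 346, 347, 348, 349]), (285, [249, 250, 251, 252, 253, 254, 255, 256, 280, 281, 282, 283, 284, 285, 331, 332, 333, 334, 335, 336, 337, 338, 339, 340, 341, 342, 343, 344, 345, 346, 347, 348, 349])]
spig bore [0.54522393 0.24195393 0.131     ]
```

jog_arm:
  deltas:
    - {"tx":3.5,"ty":-0.15,"tz":0,"rx":0,"ry":0,"rz":0,"hand":0.3}
    - {"tx":6.65,"ty":-0.32,"tz":0,"rx":0,"ry":0,"rz":0,"hand":0.3}
    - {"tx":6.65,"ty":-0.32,"tz":0,"rx":0,"ry":0,"rz":0,"hand":0.3}
    - {"tx":6.65,"ty":-0.32,"tz":1.2,"rx":0,"ry":0,"rz":0,"hand":0.3}
    - {"tx":6.65,"ty":-0.32,"tz":2.2,"rx":0,"ry":0,"rz":0,"hand":0.3}
    - {"tx":6.65,"ty":-0.32,"tz":2.6,"rx":0,"ry":0,"rz":0,"hand":0.3}
    - {"tx":6.65,"ty":-0.32,"tz":2.9,"rx":0,"ry":0,"rz":0,"hand":0.3}
    - {"tx":6.65,"ty":-0.32,"tz":3.2,"rx":0,"ry":0,"rz":0,"hand":0.3}
    - {"tx":6.65,"ty":-0.32,"tz":3.4,"rx":0,"ry":0,"rz":0,"hand":0.3}
    - {"tx":6.65,"ty":-0.32,"tz":3.4,"rx":0,"ry":0,"rz":0,"hand":0.3}
    - {"tx":6.65,"ty":-0.32,"tz":3.4,"rx":0,"ry":0,"rz":0,"hand":0.3}

```text
clock: 7.4
position: [0.5451, 0.2458, 0.1714]
orientation: [[1.0, 0.003, 0.0], [0.003, -1.0, 0.0], [0.0, -0.0, -1.0]]
wrist_force: [-0.3, 0.1, 0.2]
width: 0.606
grasp_force: 62.5
```

jog_arm:
  deltas:
    - {"tx":0,"ty":0.1,"tz":0,"rx":0,"ry":0,"rz":0,"hand":0.3}
    - {"tx":0,"ty":0.1,"tz":0.5,"rx":0,"ry":0,"rz":0,"hand":0.3}
    - {"tx":0,"ty":0.1,"tz":1,"rx":0,"ry":0,"rz":0,"hand":0.3}
    - {"tx":0,"ty":0.1,"tz":1.3,"rx":0,"ry":0,"rz":0,"hand":0.3}
    - {"tx":0,"ty":0.1,"tz":1.3,"rx":0,"ry":0,"rz":0,"hand":0.3}

```text
clock: 8.02
position: [0.5449, 0.2448, 0.1578]
orientation: [[1.0, 0.003, -0.001], [0.003, -1.0, -0.0], [-0.001, 0.0, -1.0]]
wrist_force: [0.1, -0.2, -0.8]
width: 0.599
grasp_force: 62.5
```

Going in freely. The sleeve's lower end is at about 111 mm, so there are 11 mm to go.

jog_arm:
  deltas:
    - {"tx":0,"ty":0,"tz":0.4,"rx":0,"ry":0,"rz":0,"hand":0.3}
    - {"tx":0,"ty":0,"tz":0.8,"rx":0,"ry":0,"rz":0,"hand":0.3}
    - {"tx":0,"ty":0,"tz":1,"rx":0,"ry":0,"rz":0,"hand":0.3}
    - {"tx":0,"ty":0,"tz":1.15,"rx":0,"ry":0,"rz":0,"hand":0.3}
    - {"tx":0,"ty":0,"tz":1.25,"rx":0,"ry":0,"rz":0,"hand":0.3}
    - {"tx":0,"ty":0,"tz":1.25,"rx":0,"ry":0,"rz":0,"hand":0.3}

```text
clock: 8.78
position: [0.5456, 0.2448, 0.1467]
orientation: [[1.0, 0.003, 0.001], [0.003, -1.0, 0.0], [0.001, -0.0, -1.0]]
wrist_force: [-1.0, -1.1, 8.4]
width: 0.595
grasp_force: 62.9
```

jog_arm:
  deltas:
    - {"tx":0,"ty":0,"tz":-0.15,"rx":0,"ry":0,"rz":0,"hand":0.3}
    - {"tx":0,"ty":0,"tz":-0.15,"rx":0,"ry":0,"rz":0,"hand":1}
    - {"tx":0,"ty":0,"tz":-0.15,"rx":0,"ry":0,"rz":0,"hand":1}
    - {"tx":0,"ty":0,"tz":-0.15,"rx":0,"ry":0,"rz":0,"hand":1}
    - {"tx":0,"ty":0,"tz":-0.15,"rx":0,"ry":0,"rz":0,"hand":1}
    - {"tx":0,"ty":0,"tz":-0.15,"rx":0,"ry":0,"rz":0,"hand":1}
    - {"tx":0,"ty":0,"tz":-3,"rx":0,"ry":0,"rz":0,"hand":1}
    - {"tx":0,"ty":0,"tz":-8,"rx":0,"ry":0,"rz":0,"hand":1}
    - {"tx":0,"ty":0,"tz":-13,"rx":0,"ry":0,"rz":0,"hand":1}
    - {"tx":0,"ty":0,"tz":-13,"rx":0,"ry":0,"rz":0,"hand":1}
    - {"tx":0,"ty":0,"tz":-13,"rx":0,"ry":0,"rz":0,"hand":1}

```text
clock: 10.15
position: [0.5447, 0.2446, 0.2754]
orientation: [[1.0, 0.003, -0.0], [0.003, -1.0, -0.0], [-0.0, 0.0, -1.0]]
wrist_force: [0.6, -0.5, -0.8]
width: 1.001
grasp_force: 0.0
```

```bash
python3 - <<'E'
from h import *
c=shot('wrist','w3');s=c['state'];print(s['clock'],s['position'],s['q'],s['wrist_force'],s['width'])
for P in([.5455,.2445,.182],): print(proj(c,P))
b=shot('scene','s3');print(proj(b,[.5455,.2445,.182]),proj(b,[.5455,.2445,.1]))
A=np.hstack([cv2.resize(c['pixels'][60:300,100:420],(400,300)),cv2.resize(b['pixels'][150:270,270:430],(400,300))]);cv2.imwrite('pics/c3.png',A[:,:,::-1])
E
```

```text
10.15 [0.54473439 0.24462295 0.27542004] [-0.47235416  0.39880797 -0.06260644  1.84984499  0.03118602  0.89417124
 -2.11755296] [ 0.57713332 -0.45429438 -0.80383872] 1.0006372782613593
[251.21765689 195.11596311]
[346.19091903 190.9440681 ] [341.46347963 211.17630764]
```

View pics/c3.png

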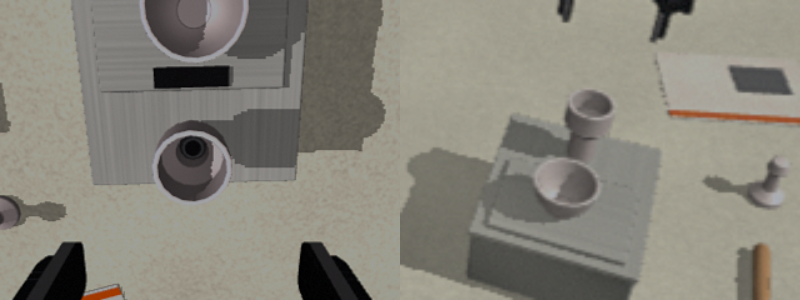

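The funnel is released and stands upright on the bath top; its rim is at about (346,190) in the scene view, against (346.2,190.9) predicted. On to the jug.

jog_arm:
  deltas:
    - {"tx":-0.5,"ty":4,"tz":0,"rx":0,"ry":0,"rz":0,"hand":1}
    - {"tx":-1,"ty":9,"tz":0,"rx":0,"ry":0,"rz":0,"hand":1}
    - {"tx":-2,"ty":14,"tz":0,"rx":0,"ry":0,"rz":0,"hand":1}
    - {"tx":-2.5,"ty":19,"tz":0,"rx":0,"ry":0,"rz":0,"hand":1}
    - {"tx":-3,"ty":24,"tz":0,"rx":0,"ry":0,"rz":0,"hand":1}
    - {"tx":-4,"ty":29,"tz":0,"rx":0,"ry":0,"rz":0,"hand":1}
    - {"tx":-4.5,"ty":34,"tz":0,"rx":0,"ry":0,"rz":0,"hand":1}
    - {"tx":-5,"ty":39,"tz":0,"rx":0,"ry":0,"rz":0,"hand":1}
    - {"tx":-5.5,"ty":44,"tz":0.5,"rx":0,"ry":0,"rz":0,"hand":1}
    - {"tx":-6,"ty":48,"tz":1,"rx":0,"ry":0,"rz":0,"hand":1}
    - {"tx":-6,"ty":49.7,"tz":1,"rx":0,"ry":0,"rz":0,"hand":1}
    - {"tx":-6,"ty":49.7,"tz":1,"rx":0,"ry":0,"rz":0,"hand":1}
    - {"tx":-6,"ty":49.7,"tz":1,"rx":0,"ry":0,"rz":0,"hand":1}
    - {"tx":-6,"ty":49.7,"tz":1,"rx":0,"ry":0,"rz":0,"hand":1}

```text
clock: 12.0
position: [0.4869, -0.2508, 0.2658]
orientation: [[1.0, 0.005, 0.0], [0.005, -1.0, 0.0], [0.0, -0.0, -1.0]]
wrist_force: [-0.5, 0.1, -0.0]
width: 1.002
grasp_force: 0.0
```

```bash
python3 - <<'E'
from h import *
c=shot('wrist','w4');s=c['state'];print(s['clock'],s['position'],np.round(s['orientation'],4).tolist(),s['q'])
print(proj(c,[.4849,-.2521,.164]))
E
```

```text
12.0 [ 0.4869173  -0.2507791   0.26581409] [[1.0, 0.0051, 0.0001], [0.0051, -1.0, 0.0005], [0.0001, -0.0005, -1.0]] [ 0.32563751  0.34605421  0.06238099  1.97183865 -0.02942505  0.82463534
 -1.1613795 ]
[252.73024972 194.96363895]
```

View pics/w4.png

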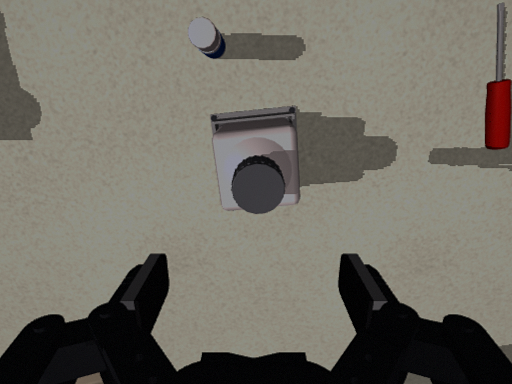

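The wrist view shows the smooth cap top disc around (258,187). I'll fit its lower half, where the top edge is the outline.

```bash
python3 - <<'E'
from h import *
c=load('w4');g=cv2.cvtColor(c['pixels'],cv2.COLOR_RGB2HSV)[:,:,2].astype(int)
print(g[187,226:292:2].tolist(),g[150:220:2,258].tolist())
T=105;pts=[]
for v in range(188,211):
    L=[u for u in range(222,295) if g[v,u]<T]; pts+=[(L[0],v+.5),(L[-1]+1,v+.5)]
for u in range(245,272): pts.append((u+.5,max(v for v in range(180,222) if g[v,u]<T)+1))
print(circ(c,pts,.164), c['state']['position'])
E
```

```text
[145, 145, 142, 50, 61, 62, 62, 63, 63, 62, 62, 62, 64, 63, 62, 63, 62, 65, 63, 63, 62, 64, 61, 63, 64, 64, 63, 63, 65, 57, 91, 102, 103] [141, 142, 150, 35, 19, 20, 16, 58, 64, 64, 62, 63, 63, 62, 62, 62, 63, 62, 63, 63, 63, 63, 63, 64, 64, 63, 64, 63, 65, 63, 63, 60, 138, 144, 144]
(array([ 0.4906, -0.2571,  0.0233]), np.float64(0.00101)) [ 0.4869173  -0.2507791   0.26581409]
```

```bash
python3 - <<'E'
from h import *
c=load('w4');g=cv2.cvtColor(c['pixels'],cv2.COLOR_RGB2HSV)[:,:,2].astype(int)
T=78;pts=[]
for v in range(188,211):
    L=[u for u in range(222,295) if g[v,u]<T]; pts+=[(L[0],v+.5),(L[-1]+1,v+.5)]
for u in range(245,272): pts.append((u+.5,max(v for v in range(180,222) if g[v,u]<T)+1))
print(circ(c,pts,.164))
a=load('top0');g=cv2.cvtColor(a['pixels'],cv2.COLOR_RGB2HSV)[:,:,2].astype(int);print(g[222,316:345].tolist(),g[208:238,330].tolist())
E
```

```text
(array([ 0.4902, -0.2569,  0.0225]), np.float64(0.00029))
[141, 143, 143, 143, 128, 77, 65, 76, 80, 79, 79, 79, 78, 79, 78, 79, 78, 78, 78, 79, 79, 90, 102, 91, 86, 101, 100, 98, 99] [138, 123, 124, 135, 139, 112, 84, 78, 78, 78, 79, 78, 78, 79, 78, 78, 79, 79, 79, 78, 68, 88, 126, 136, 136, 134, 137, 137, 112, 84]
```

The wrist and top estimates differ by a few mm in x. I'll turn the wrist about a quarter turn, measure the cap again and solve for the wrist camera's offset.

jog_arm:
  deltas:
    - {"tx":0,"ty":0,"tz":0,"rx":0,"ry":0,"rz":-0.18,"hand":1}
    - {"tx":0,"ty":0,"tz":0,"rx":0,"ry":0,"rz":-0.36,"hand":1}
    - {"tx":0,"ty":0,"tz":0,"rx":0,"ry":0,"rz":-0.54,"hand":1}
    - {"tx":0,"ty":0,"tz":0,"rx":0,"ry":0,"rz":-0.72,"hand":1}
    - {"tx":0,"ty":0,"tz":0,"rx":0,"ry":0,"rz":-0.9,"hand":1}
    - {"tx":0,"ty":0,"tz":0,"rx":0,"ry":0,"rz":-1.08,"hand":1}
    - {"tx":0,"ty":0,"tz":0,"rx":0,"ry":0,"rz":-1.26,"hand":1}
    - {"tx":0,"ty":0,"tz":0,"rx":0,"ry":0,"rz":-1.4,"hand":1}
    - {"tx":0,"ty":0,"tz":0,"rx":0,"ry":0,"rz":-1.4,"hand":1}
    - {"tx":0,"ty":0,"tz":0,"rx":0,"ry":0,"rz":-1.4,"hand":1}
    - {"tx":0,"ty":0,"tz":0,"rx":0,"ry":0,"rz":-1.4,"hand":1}

```text
clock: 13.42
position: [0.4865, -0.2521, 0.2658]
orientation: [[0.169, 0.986, 0.0], [0.986, -0.169, -0.0], [-0.0, 0.0, -1.0]]
wrist_force: [0.5, -0.8, -0.3]
width: 1.001
grasp_force: 0.0
```

```bash
cat >> h.py <<'E'
def cap(c,u0,v0,T=78):
    g=cv2.cvtColor(c['pixels'],cv2.COLOR_RGB2HSV)[:,:,2].astype(int)
    m=((g<T)&(g>50)).astype(np.uint8);m[:v0-45]=0;m[v0+45:]=0;m[:,:u0-45]=0;m[:,u0+45:]=0
    m=cv2.morphologyEx(m,cv2.MORPH_OPEN,np.ones((5,5),np.uint8))
    k=max(cv2.findContours(m,0,cv2.CHAIN_APPROX_NONE)[0],key=cv2.contourArea)[:,0]
    k=cv2.convexHull(k)[:,0];return circ(c,k+.5,.164),cv2.minEnclosingCircle(k)
E
python3 - <<'E'
from h import *
c=shot('wrist','w5');s=c['state'];print(s['clock'],s['position'],np.round(s['orientation'],3).tolist(),s['q'][6])
R=[];m=[]
for f in('w4','w5'):
    c=load(f);p,_=proj(c,[.49,-.254,.164]),0
    r=cap(c,int(p[0]),int(p[1]));print(r);m.append(r[0][0][:2]);R.append(np.array(c['state']['orientation'])[:2,:2])
# m = P + R b
A=np.vstack([np.hstack([np.eye(2),r]) for r in R]);x=np.linalg.solve(A,np.hstack(m));print('P',x[:2],'bias',x[2:])
E
```

```text
13.425 [ 0.48654779 -0.25214093  0.26584231] [[0.169, 0.986, 0.0], [0.986, -0.169, -0.0], [-0.0, 0.0, -1.0]] 0.06242098228879598
((array([ 0.4898, -0.2567,  0.0222]), np.float64(0.00016)), ((257.6164245605469, 187.89041137695312), 26.02973747253418))
((array([ 0.4906, -0.2568,  0.0224]), np.float64(0.00031)), ((258.60345458984375, 195.55172729492188), 26.04740333557129))
P [ 0.49025959 -0.25627326] bias [-0.00046177  0.00042439]
```

jog_arm:
  deltas:
    - {"tx":-0.35,"ty":0.3,"tz":3,"rx":0,"ry":0,"rz":0,"hand":1}
    - {"tx":-0.35,"ty":0.3,"tz":7,"rx":0,"ry":0,"rz":0,"hand":1}
    - {"tx":-0.35,"ty":0.3,"tz":10,"rx":0,"ry":0,"rz":0,"hand":1}
    - {"tx":-0.35,"ty":0.3,"tz":12.5,"rx":0,"ry":0,"rz":0,"hand":1}
    - {"tx":-0.35,"ty":0.3,"tz":13.5,"rx":0,"ry":0,"rz":0,"hand":1}
    - {"tx":-0.35,"ty":0.3,"tz":13.7,"rx":0,"ry":0,"rz":0,"hand":1}
    - {"tx":-0.35,"ty":0.3,"tz":13.7,"rx":0,"ry":0,"rz":0,"hand":0.7}
    - {"tx":-0.35,"ty":0.3,"tz":13.7,"rx":0,"ry":0,"rz":0,"hand":0.6}
    - {"tx":-0.35,"ty":0.3,"tz":13.7,"rx":0,"ry":0,"rz":0,"hand":0.5}
    - {"tx":-0.35,"ty":0.3,"tz":13.7,"rx":0,"ry":0,"rz":0,"hand":0.4}
    - {"tx":-0.35,"ty":0.3,"tz":13.7,"rx":0,"ry":0,"rz":0,"hand":0.2}
    - {"tx":-0.35,"ty":0.3,"tz":13.7,"rx":0,"ry":0,"rz":0,"hand":0.2}
    - {"tx":-0.35,"ty":0.3,"tz":13.7,"rx":0,"ry":0,"rz":0,"hand":0.2}

```text
clock: 15.1
position: [0.4895, -0.2565, 0.1293]
orientation: [[0.167, 0.986, 0.001], [0.986, -0.167, -0.001], [-0.0, 0.002, -1.0]]
wrist_force: [0.8, 0.7, 5.9]
width: 0.527
grasp_force: 60.5
```

```bash
python3 -c "
from h import *
s=robot.get_state();print({k:np.round(v,4).tolist() for k,v in s.items() if k[:5]!='joint'})"
```

```text
{'clock': 15.1, 'q': [0.5384, 0.543, -0.226, 2.0774, 0.2264, 0.5423, -0.0186], 'position': [0.4895, -0.2565, 0.1293], 'orientation': [[0.1673, 0.9859, 0.0014], [0.9859, -0.1673, -0.0006], [-0.0003, 0.0015, -1.0]], 'wrist_force': [0.7747, 0.71, 5.9079], 'wrist_torque': [-0.0541, -0.183, -0.0279], 'grasp_force': 60.485, 'width': 0.5274}
```

jog_arm:
  deltas:
    - {"tx":0,"ty":0,"tz":0.15,"rx":0,"ry":0,"rz":0,"hand":0.2}
    - {"tx":0,"ty":0,"tz":0.3,"rx":0,"ry":0,"rz":0,"hand":0.2}
    - {"tx":0,"ty":0,"tz":0.4,"rx":0,"ry":0,"rz":0,"hand":0.2}
    - {"tx":0,"ty":0,"tz":0.4,"rx":0,"ry":0,"rz":0,"hand":0.2}
    - {"tx":0,"ty":0,"tz":0.4,"rx":0,"ry":0,"rz":0,"hand":0.2}

```text
clock: 15.72
position: [0.4895, -0.2566, 0.1255]
orientation: [[0.167, 0.986, 0.002], [0.986, -0.167, -0.001], [-0.0, 0.002, -1.0]]
wrist_force: [0.4, 0.4, 8.6]
width: 0.529
grasp_force: 60.7
```

jog_arm:
  deltas:
    - {"tx":0,"ty":0,"tz":0,"rx":0,"ry":0,"rz":-0.08,"hand":0.2}
    - {"tx":0,"ty":0,"tz":0,"rx":0,"ry":0,"rz":-0.18,"hand":0.2}
    - {"tx":0,"ty":0,"tz":0,"rx":0,"ry":0,"rz":-0.28,"hand":0.2}
    - {"tx":0,"ty":0,"tz":0,"rx":0,"ry":0,"rz":-0.38,"hand":0.2}
    - {"tx":0,"ty":0,"tz":0,"rx":0,"ry":0,"rz":-0.48,"hand":0.2}
    - {"tx":0,"ty":0,"tz":0,"rx":0,"ry":0,"rz":-0.58,"hand":0.2}
    - {"tx":0,"ty":0,"tz":0,"rx":0,"ry":0,"rz":-0.65,"hand":0.2}
    - {"tx":0,"ty":0,"tz":0,"rx":0,"ry":0,"rz":-0.65,"hand":0.2}

```text
clock: 16.73
position: [0.4905, -0.2566, 0.1257]
orientation: [[-0.464, 0.886, 0.003], [0.886, 0.464, -0.001], [-0.002, 0.003, -1.0]]
wrist_force: [2.2, 0.0, 8.6]
width: 0.526
grasp_force: 60.8
```

```bash
python3 -c "
from h import *
s=robot.get_state();print({k:np.round(v,4).tolist() for k,v in s.items() if k[:5]!='joint'})"
```

```text
{'clock': 16.725, 'q': [0.6653, 0.5692, -0.4101, 2.0709, 0.4059, 0.5744, 0.4517], 'position': [0.4905, -0.2566, 0.1257], 'orientation': [[-0.4644, 0.8856, 0.0035], [0.8856, 0.4644, -0.0007], [-0.0022, 0.0027, -1.0]], 'wrist_force': [2.1925, 0.0089, 8.5767], 'wrist_torque': [0.0461, -0.4819, 0.0145], 'grasp_force': 60.783, 'width': 0.5256}
```

The torque is low and the press force steady, so the cap is turning (37°). I'll go on to about 78°.

jog_arm:
  deltas:
    - {"tx":0,"ty":0,"tz":0,"rx":0,"ry":0,"rz":-0.1,"hand":0.2}
    - {"tx":0,"ty":0,"tz":0,"rx":0,"ry":0,"rz":-0.2,"hand":0.2}
    - {"tx":0,"ty":0,"tz":0,"rx":0,"ry":0,"rz":-0.3,"hand":0.2}
    - {"tx":0,"ty":0,"tz":0,"rx":0,"ry":0,"rz":-0.4,"hand":0.2}
    - {"tx":0,"ty":0,"tz":0,"rx":0,"ry":0,"rz":-0.5,"hand":0.2}
    - {"tx":0,"ty":0,"tz":0,"rx":0,"ry":0,"rz":-0.6,"hand":0.2}
    - {"tx":0,"ty":0,"tz":0,"rx":0,"ry":0,"rz":-0.71,"hand":0.2}
    - {"tx":0,"ty":0,"tz":0,"rx":0,"ry":0,"rz":-0.71,"hand":0.2}
    - {"tx":0,"ty":0,"tz":0,"rx":0,"ry":0,"rz":-0.71,"hand":0.2}

```text
clock: 17.85
position: [0.491, -0.2561, 0.1259]
orientation: [[-0.929, 0.369, 0.004], [0.369, 0.929, -0.0], [-0.004, 0.001, -1.0]]
wrist_force: [3.9, 1.4, 9.1]
width: 0.53
grasp_force: 60.8
```

```bash
python3 -c "
from h import *
s=robot.get_state();print({k:np.round(v,4).tolist() for k,v in s.items() if k[:5]!='joint'})"
```

```text
{'clock': 17.85, 'q': [0.7978, 0.6071, -0.6102, 2.0623, 0.578, 0.6396, 0.9884], 'position': [0.491, -0.2561, 0.1259], 'orientation': [[-0.9293, 0.3693, 0.0043], [0.3693, 0.9293, -0.0003], [-0.0042, 0.0013, -1.0]], 'wrist_force': [3.8615, 1.4102, 9.1344], 'wrist_torque': [0.2885, -0.7237, 0.0656], 'grasp_force': 60.7894, 'width': 0.5295}
```

jog_arm:
  deltas:
    - {"tx":0,"ty":0,"tz":-0.3,"rx":0,"ry":0,"rz":0,"hand":0.2}
    - {"tx":0,"ty":0,"tz":-0.6,"rx":0,"ry":0,"rz":0,"hand":0.2}
    - {"tx":0,"ty":0,"tz":-0.9,"rx":0,"ry":0,"rz":0,"hand":0.2}
    - {"tx":0,"ty":0,"tz":-1.2,"rx":0,"ry":0,"rz":0,"hand":0.2}
    - {"tx":0,"ty":0,"tz":-1.2,"rx":0,"ry":0,"rz":0,"hand":0.2}

```text
clock: 18.48
position: [0.4906, -0.2557, 0.1372]
orientation: [[-0.929, 0.369, 0.003], [0.369, 0.929, 0.001], [-0.003, 0.002, -1.0]]
wrist_force: [5.0, 1.1, 1.4]
width: 0.528
grasp_force: 62.3
```

jog_arm:
  deltas:
    - {"tx":-0.1,"ty":0,"tz":-0.5,"rx":0,"ry":0,"rz":0,"hand":0.2}
    - {"tx":-0.1,"ty":0,"tz":-1.2,"rx":0,"ry":0,"rz":0,"hand":0.2}
    - {"tx":-0.1,"ty":0,"tz":-2.2,"rx":0,"ry":0,"rz":0,"hand":0.2}
    - {"tx":-0.1,"ty":0,"tz":-3.5,"rx":0,"ry":0,"rz":0,"hand":0.2}
    - {"tx":-0.1,"ty":0,"tz":-5,"rx":0,"ry":0,"rz":0,"hand":0.2}
    - {"tx":-0.1,"ty":0,"tz":-6.5,"rx":0,"ry":0,"rz":0,"hand":0.2}
    - {"tx":-0.1,"ty":0,"tz":-8,"rx":0,"ry":0,"rz":0,"hand":0.2}
    - {"tx":-0.1,"ty":0,"tz":-9,"rx":0,"ry":0,"rz":0,"hand":0.2}
    - {"tx":-0.1,"ty":0,"tz":-9.3,"rx":0,"ry":0,"rz":0,"hand":0.2}
    - {"tx":-0.1,"ty":0,"tz":-9.3,"rx":0,"ry":0,"rz":0,"hand":0.2}
    - {"tx":-0.1,"ty":0,"tz":-9.3,"rx":0,"ry":0,"rz":0,"hand":0.2}
    - {"tx":-0.1,"ty":0,"tz":-9.3,"rx":0,"ry":0,"rz":0,"hand":0.2}

```text
clock: 19.98
position: [0.4896, -0.2565, 0.2293]
orientation: [[-0.929, 0.37, -0.001], [0.37, 0.929, 0.0], [0.001, 0.0, -1.0]]
wrist_force: [0.4, -0.2, -0.2]
width: 0.527
grasp_force: 62.2
```

```bash
python3 - <<'E'
from h import *
c=shot('wrist','w6');s=c['state'];print(s['clock'],s['position'],s['wrist_force'],s['width'])
b=shot('scene','s6')
A=np.hstack([cv2.resize(c['pixels'],(400,300)),cv2.resize(b['pixels'][90:240,170:370],(400,300))]);cv2.imwrite('pics/c6.png',A[:,:,::-1])
E
```

```text
19.975 [ 0.48963257 -0.25654193  0.22934321] [ 0.40773387 -0.21848914 -0.2491927 ] 0.527228024407462
```

View pics/c6.png

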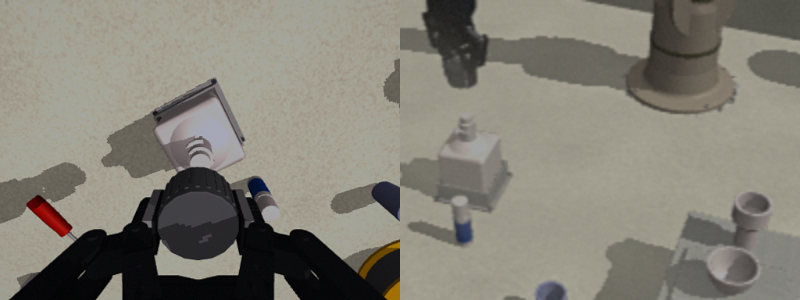

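The cap is held level at about (195,220), 10 cm above the bare neck. The jug and glue stick are undisturbed, and the funnel is still seated (right crop, 750,215). Handing in.

```bash
python3 -c "
from rig import robot
print(robot.finish_job())"
```

```text
the job is handed in; nothing more can be done
None
```

The funnel is pushed fully down on the spigot and released, and the cap is unlatched and held level about 10 cm above the jug; the job was handed in at about 20 s of the 54 s, and no verdict came back.

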